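# Back off the ratchet stop of a jar rack

## Task

Make room in the jar rack for one more jar: press the red release pad of the sliding stop down with the fingertips and, keeping it pressed, push the stop back along its toothed bar, away from the jars, until it is fully home at the black end block; then let go so that the pad springs up again. Only press and push, without gripping or forcing the stop, and leave the jars and the bowl standing where they are.

Things in the scene. Friction and masses are not known exactly. Their poses are not given: they have to be found in the camera images.
- rack: Jar rack fixed to the worktop: board 140 (x) x 340 (y) mm, top 12 mm up. Origin: on the worktop under its middle; y runs along the rack, a fixed wooden end plate at the +y end, the black end block at -y. A steel bar with ratchet teeth (pitch 12 mm, tips 35 mm up) runs along y at x = -45 mm; a grey sliding stop rides on it, its jaw (x 0 to 68 mm, top 75 mm up) facing the jars.
- sliding_stop (a joint): Position of the grey stop along the bar, m: 0 = closed on the jars, 0.115 = fully home at the end block; grows as it moves to the rack's -y. Starts at 0 to 0.04. The ratchet locks it that way (up to 12 mm play) unless the release is down; towards the jars it clicks over the teeth. Freed, it slides with 1 N and stays put. Press before pushing: a loaded ratchet does not let go.
- release (a joint): Angle of the red release rocker on the stop, rad: 0 = up, ratchet engaged (0 to 0.14 at rest, when the nose sits on the flank of a tooth); 0.35 = fully down, at its limit. Free above 0.17. Spring-loaded: about 4 N on the pad to free it, 6 N fully down; it springs up when let go, so keep it down while the stop is pushed, or the ratchet catches again.
- release_pad (a point): Top of the red pad, where to press: a round bar 40 mm long (rack x), 18 mm in diameter, its top 69 mm above the worktop (65 with the nose on a tooth), 59 fully pressed, free below 64. Moves with the stop; axes as the rack's, turning with the rocker. The jaw and jars begin 44 mm beside its middle towards +x; -x and +y sides are open at its height.
- push_plate (a point): Middle of the face of the grey upright plate on the stop, 16 mm to the -y side of the pad's top. Plate 44 mm wide (x), 10 mm thick, from 56 to 93 mm above the worktop; its face looks to rack +y, over the pad. A fingertip that holds the pad down pushes in -y against this face and so takes the stop along. Axes as the rack's.
- end_block (a point): Inner face of the black end block (42 x 12 x 46 mm) at the -y end of the bar, 40 mm above the worktop; the stop's saddle meets it when fully home (joint 0.115).
- jar_yellow: Glass jar with yellow lid, 56 mm wide, 70 mm tall, standing loose on the rack's board next to the jaw or the end plate. Leave it alone. Origin: middle of its underside.
- jar_black: Glass jar with black lid, 56 mm wide, 70 mm tall, standing loose on the rack's board next to the jaw or the end plate. Leave it alone. Origin: middle of its underside.
- jar_green: Glass jar with green lid, 55 mm wide, 70 mm tall, standing on the worktop past the end block. Leave it alone. Origin: middle of its underside.
- bowl: White bowl, 115 mm wide, 59 mm tall, standing on the worktop past the wooden end plate. Leave it alone. Origin: middle of its underside.

How it is judged:
By the outcome, as a careful person would: the job done as asked, in the order asked, and still so for the second after the job is handed in, with the robot touching nothing.
It also fails if it takes over 32 s, if anything falls off the work surface, if the arm or the gripper's body presses on something with over 40 N, if the wrist force passes 120 N, or if a joint passes its speed limit or range.

## Robot

A 6-joint arm with a two-finger parallel gripper is mounted at the origin on a cart in front of the work surface, level with it; the furniture and walls round the work are solid. World frame = base frame: x ahead of the robot, y to its left, z up, the work surface at z = 0. Lengths are in mm, angles in rad, forces in N, time in s.
With the tool pointing down it reaches from about 300 to 750 mm from the base axis. Payload 8.5 kg.
Tool frame: the origin (TCP) lies between the finger pads; the fingertips stand 25 mm ahead of it and the grasp point (between the pads) lies 6 mm ahead of it; z points along the fingers, y is the line along which they close (so a half turn about z gives the same grasp; the last joint's range is limited). The gripper opens to 88 mm and grips with 3 to 60 N. Pads are 18 mm wide; open, the fingers measure 123 mm over their backs; the gripper's body (75 mm by 187 mm) begins 45 mm behind the grasp point.
Start: joints at [1.03, 0.381, 1.297, -0, 1.464, -0.215], TCP at [176.028, 521.052, 263.748] pointing down, gripper open.
Joint ranges: [-3.11, 3.11], [-0.89, 2.33], [0.22, 2.48], [-1.42, 4.56], [0.17, 2.85], [-2.88, 2.88]. Speed limits (rad/s): [2.39, 2.39, 3.14, 3.14, 3.14, 3.14].

## Interface

Orientations are given as a unit quaternion [x, y, z, w].
In Python, from station import bot gives the robot as it stands.
- The arm moves only by the tool carry_out, never from a script. Its argument "moves" is a list that holds one entry, the list of rows, each a list of 6 numbers: the shift along the world's x, y, z in mm, then the turn, a rotation vector about the world's x, y, z in rad. In form: [[[tx, ty, tz, rx, ry, rz], ...]]. A call has 1 to 5 rows; each row is the pose to reach, as a shift and turn from the pose commanded when the call began; what a row does not reach only later rows make up. A row lasts 1/12 s, in which the tool goes at most 41.7 mm and 7.16 degrees, less where a joint would pass 70% of its speed; a pose out of reach is approached as far as the arm can. A call with a gripper value outside its range is refused whole. "jaw" is the opening, from -1 (shut) to 1 (fully open), set as the call begins (left out, the last holds). The fingers move at their own pace and stop on an object; the grip force is fixed at half the most. Time passes only in rows, so rows that repeat a pose let the fingers close. It gives the time, the measured TCP pose, the force, the opening and the grip force at its end, in the units of the state.
- bot.get_state(): the state, without advancing time (a new reading comes with each control period).
- bot.grab_frame(name): name is "side" or "top"; returns the picture (384x512x3 uint8, red, green, blue); there is no depth.
- bot.calibration(name): a dict with "intrinsics" (3x3 intrinsics, pixels), "k1" (the pictures are not rectified: a ray, as slopes to the right and down, at radius r is drawn at 1 + k1 r^2 times it, then the intrinsics apply), "cam_to_world" (4x4, takes a point from camera to world coordinates). Camera axes: x right, y up, looking along -z (the intrinsics and any distortion apply to the point x, -y, -z); pixel columns grow to the right and rows downward; lengths in mm; the calibration is good to about 2 mm. A picture is of the moment at which its call begins. calibration takes no time and is no camera call.
- bot.hand_in(): hands the job in; it is judged then, once.
The state is a dict: "time_s": time; "q": joint angles; "qvel": joint speeds; "joint_torque": joint torques, N m; "tool_pos": TCP position; "ee_rot": TCP orientation; "ft_force": force on the tool from outside, world axes, zero at the start; "moment": the same for the moment, N m; "finger_gap": finger opening in mm; "grasp_force": force on a finger pad.
Only numpy, scipy, OpenCV 4.12 (cv2) and the standard library are available. Lean on these libraries where they do the work, as an engineer would, in place of code of your own. Each camera call takes 0.05 s, during which the arm holds its last target. There are 200 camera calls.

## Working session

There is one attempt and no reset: what is moved stays moved. The work goes in short steps, Python scripts to look and compute and a tool call to move; the robot and the scene stay as the last step left them, time stands still between calls to the robot, and variables do not carry over. Pictures are saved under pics/ and viewed, at most 10 in all, crops included, and the job is handed in when it is done.

Besides the shell and the picture viewer there is one more tool, called by a JSON object that holds its "name" and its "arguments", one argument or row to a line. carry_out: Moves the arm, as the interface text tells. Its arguments: {"type":"object","properties":{"moves":{"type":"array","items":{"type":"array","items":{"type":"array","items":{"type":"number"}}}},"jaw":{"type":"number"}},"required":["moves"]}

```bash
mkdir -p pics
cat > h.py <<'E'
import numpy as np, cv2
from station import bot
def snap(n,f):
    im=bot.grab_frame(n); cv2.imwrite('pics/'+f,cv2.cvtColor(im,cv2.COLOR_RGB2BGR)); return im
def ray(n,u,v):
    c=bot.calibration(n);K=np.array(c['intrinsics'],float);T=np.array(c['cam_to_world'],float)
    p=cv2.undistortPoints(np.array([[[u,v]]],float),K,np.array([c['k1'],0,0,0.]))[0,0] if False else None
    d=np.array([(u-K[0,2])/K[0,0],(v-K[1,2])/K[1,1]]);s=d.copy()
    for _ in range(20): s=d/(1+c['k1']*(s@s))
    r=T[:3,:3]@np.array([s[0],-s[1],-1.]); return T[:3,3],r
def onz(n,u,v,z):
    o,r=ray(n,u,v); return o+r*(z-o[2])/r[2]
def tri(a,b):
    (o1,r1),(o2,r2)=ray('top',*a),ray('side',*b)
    t=np.linalg.lstsq(np.c_[r1,-r2],o2-o1,rcond=None)[0]
    p,q=o1+t[0]*r1,o2+t[1]*r2; return (p+q)/2,np.linalg.norm(p-q)
def proj(n,P):
    c=bot.calibration(n);K=np.array(c['intrinsics'],float);T=np.linalg.inv(np.array(c['cam_to_world'],float))
    x=T[:3,:3]@np.array(P,float)+T[:3,3]; s=np.array([x[0],-x[1]])/-x[2]; s=s*(1+c['k1']*(s@s)); return K[:2,:2]@s+K[:2,2]
def reds(im):
    h=cv2.cvtColor(im,cv2.COLOR_RGB2HSV)
    m=(((h[...,0]<8)|(h[...,0]>172))&(h[...,1]>140)&(h[...,2]>60)).astype(np.uint8)
    n,l,s,c=cv2.connectedComponentsWithStats(m)
    return [(s[i].tolist(),c[i].round(1).tolist(),cv2.minAreaRect(np.argwhere(l==i)[:,::-1].astype(np.float32))) for i in range(1,n) if s[i,4]>25]
E
python3 - <<'E'
from h import *
for n in('top','side'):
    im=snap(n,n+'0.png'); print(n,reds(im)); print(np.array(bot.calibration(n)['cam_to_world']).round(2).tolist())
s=bot.get_state(); print(s)
E
```

```text
top [([123, 134, 39, 5, 121], [143.1, 136.3], ((142.0323486328125, 136.4205780029297), (3.4513425827026367, 38.19485855102539), 85.60128784179688)), ([265, 206, 7, 14, 76], [268.3, 213.2], ((268.0, 212.5), (13.0, 6.0), 90.0))]
[[-0.09, 0.98, -0.2, 236.56], [-1.0, -0.09, 0.01, 93.46], [-0.0, 0.2, 0.98, 1524.49], [0.0, 0.0, 0.0, 1.0]]
side [([276, 98, 6, 14, 80], [278.5, 104.6], ((278.5, 104.5), (13.0, 5.0), 90.0)), ([265, 158, 13, 13, 70], [270.9, 164.2], ((271.0000305175781, 164.0), (15.55634880065918, 4.242640495300293), 45.0))]
[[0.94, 0.15, -0.31, 162.9], [-0.34, 0.4, -0.85, -999.92], [-0.0, 0.91, 0.42, 621.2], [0.0, 0.0, 0.0, 1.0]]
{'time_s': 0.1, 'q': array([ 1.02971018e+00,  3.81116440e-01,  1.29813730e+00, -1.70141703e-05,
        1.46359277e+00, -2.15304525e-01]), 'qvel': array([-6.32909129e-04, -1.11972828e-03, -4.31950995e-03, -6.51884464e-05,
       -3.67983010e-06,  1.52378675e-03]), 'joint_torque': array([ 3.21592583e-03, -4.38650286e+01, -2.24911273e+01,  7.13952910e-02,
        3.42189695e-02, -1.08216502e-04]), 'tool_pos': array([175.92332608, 520.88112901, 263.22211167]), 'ee_rot': array([ 1.62170487e-01,  9.86762555e-01, -5.85745713e-04, -2.23628653e-04]), 'ft_force': array([ 1.12107383,  0.65267089, -0.22808831]), 'moment': array([ 0.03069408, -0.02146299, -0.01701202]), 'grasp_force': 0.0, 'finger_gap': 88.10903716749802}
```

View pics/top0.png

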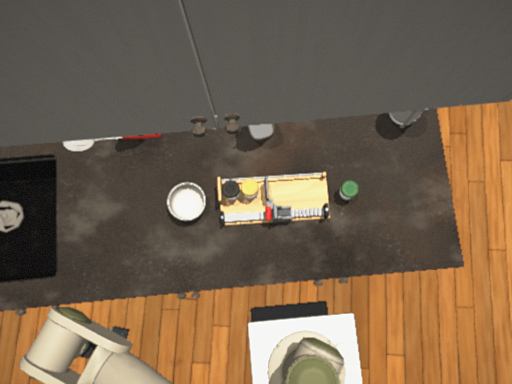

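View pics/side0.png

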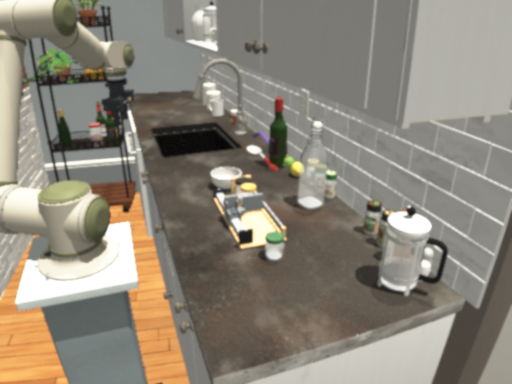

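The top view shows the rack at about (220–328, 173–225), with the jars at its left end, the red pad at (268,213) and the end block at (325,210). In the side view the rack is at (215–285, 180–245). I'll zoom in on both.

Run:
```python
import cv2,numpy as np
a=cv2.imread('pics/top0.png')[165:235,210:335]; b=cv2.imread('pics/side0.png')[170:260,200:300]
cv2.imwrite('pics/topz.png',cv2.resize(a,None,fx=6,fy=6,interpolation=cv2.INTER_CUBIC))
cv2.imwrite('pics/sidez.png',cv2.resize(b,None,fx=6,fy=6,interpolation=cv2.INTER_CUBIC))
from h import *
for n,pts in (('top',[(268.3,213,64)]),):
    for u,v,z in pts: print(onz(n,u,v,z).round(1))
print(bot.calibration('top')['intrinsics'],bot.calibration('top')['k1'])
```

```text
[465.2  67.8  64. ]
[[488.53158704   0.         264.42243302]
 [  0.         488.53158704 190.82769748]
 [  0.           0.           1.        ]] 0.05936720285898844
```

View pics/topz.png

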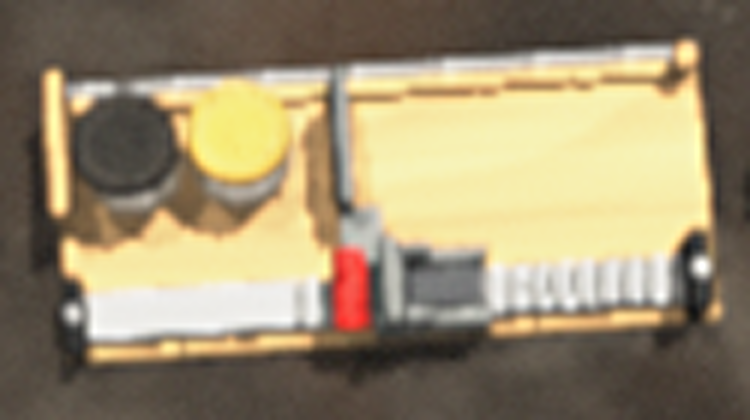

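View pics/sidez.png

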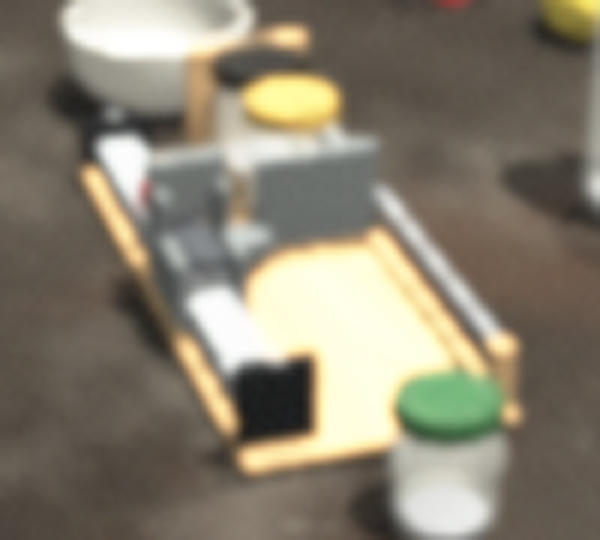

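Run:
```python
from h import *
Z=lambda u,v,z: onz('top',u/6-.42+210,v/6-.42+165,z)
for a,b,z in (((90,357),(718,318),12),((70,88),(685,48),30),((73,315),(700,265),50),((60,215),(712,200),12)):
    p,q=Z(*a,z),Z(*b,z); d=p-q; print(p.round(1),q.round(1),np.hypot(*d[:2]).round(1),'yaw',np.degrees(np.arctan2(-d[0],d[1])).round(2))
for n,u,v,z in (('pad',351,288,67),('platetop',393,275,93),('endblk',697,265,58),('saddleend',487,290,40),('jawtop',342,140,75),('padL',333,288,62),('padR',370,288,62)): print(n,Z(u,v,z).round(1))
S=lambda u,v,z: onz('side',u/6-.42+200,v/6-.42+170,z)
for n,u,v,z in (('platetop L',155,158,93),('plate top R',213,150,93),('jawtop L',255,160,75),('jawtop R',378,143,75),('endblk top L',235,365,58),('endblk top R',313,352,58)): print(n,S(u,v,z).round(1))
```

```text
[451.1 205.7  12. ] [ 441.5 -121.1   12. ] 327.0 yaw -1.68
[590.7 204.2  30. ] [ 582.4 -118.2   30. ] 322.5 yaw -1.48
[467.9 209.9  50. ] [ 464.2 -109.8   50. ] 319.8 yaw -0.66
[527.3 215.8  12. ] [ 503.8 -125.4   12. ] 342.0 yaw -3.94
pad [466.   68.4  67. ]
platetop [466.5  47.5  93. ]
endblk [ 463.1 -107.2   58. ]
saddleend [462.9  -1.3  40. ]
jawtop [540.5  66.   75. ]
padL [467.7  77.3  62. ]
padR [465.9  58.7  62. ]
platetop L [451.8  51.   93. ]
plate top R [483.1  49.7  93. ]
jawtop L [511.4  65.9  75. ]
jawtop R [581.   62.8  75. ]
endblk top L [ 443.9 -105.6   58. ]
endblk top R [ 482.2 -107.    58. ]
```

{"name": "carry_out", "arguments": {
  "moves": [
    [[25,-32,0,0,0,0.06],[50,-64,0,0,0,0.12],[75,-96,0,0,0,0.18],[100,-128,0,0,0,0.24],[125,-160,0,0,0,0.3]]
  ],
  "jaw": -1
}}

```text
time_s: 0.52
tool_pos: [301.6, 359.4, 263.6]
ee_rot: [0.011, 1.0, -0.0, -0.0]
ft_force: [0.3, 0.8, 0.9]
finger_gap: 56.9
grasp_force: 0.0
```

{"name": "carry_out", "arguments": {
  "moves": [
    [[25,-32,0,0,0,0],[50,-64,0,0,0,0],[75,-96,0,0,0,0],[100,-128,0,0,0,0],[120,-160,0,0,0,0]]
  ]
}}

```text
time_s: 0.93
tool_pos: [422.2, 199.1, 263.6]
ee_rot: [0.013, 1.0, -0.0, -0.0]
ft_force: [1.1, -0.0, 0.3]
finger_gap: 23.3
grasp_force: 0.0
```

{"name": "carry_out", "arguments": {
  "moves": [
    [[11,-32,0,0,0,0],[22,-64,0,0,0,0],[33,-96,0,0,0,0],[44,-127,-10,0,0,0],[44,-127,-40,0,0,0]]
  ]
}}

```text
time_s: 1.35
tool_pos: [468.2, 69.7, 225.8]
ee_rot: [0.015, 1.0, -0.001, 0.004]
ft_force: [0.7, 0.6, -1.0]
finger_gap: 0.6
grasp_force: 0.0
```

{"name": "carry_out", "arguments": {
  "moves": [
    [[0,0,-30,0,0,0],[0,0,-60,0,0,0],[0,0,-90,0,0,0],[0,0,-97,0,0,0],[0,0,-97,0,0,0]]
  ]
}}

```text
time_s: 1.77
tool_pos: [464.3, 74.1, 125.4]
ee_rot: [0.013, 1.0, 0.0, -0.002]
ft_force: [0.2, -0.5, 0.8]
finger_gap: 0.7
grasp_force: 0.0
```

Run:
```python
from h import *
a=snap('top','t1.png')[165:235,210:335]; b=snap('side','s1.png')[150:240,190:290]
c=np.hstack([cv2.resize(a,(500,280),interpolation=2),cv2.resize(b,(300,280),interpolation=2)])
cv2.imwrite('pics/c1.png',c[...,::-1]); s=bot.get_state(); print(s['tool_pos'],s['ft_force'],s['finger_gap'])
```

```text
[465.63605748  74.06672223 127.84238602] [ 0.2564917  -0.31390074  0.23822169] 0.4575070975743669
```

View pics/c1.png

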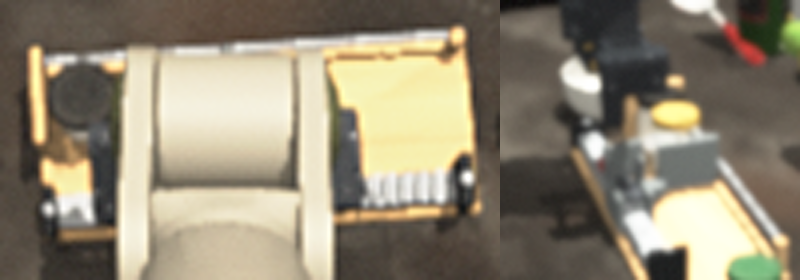

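{"name": "carry_out", "arguments": {
  "moves": [
    [[0,-1,-15,0,0,0],[0,-2,-25,0,0,0],[0,-2,-31,0,0,0],[0,-2,-31,0,0,0],[0,-2,-31,0,0,0]]
  ]
}}

```text
time_s: 2.28
tool_pos: [465.5, 72.1, 96.7]
ee_rot: [0.013, 1.0, -0.0, 0.001]
ft_force: [0.7, 0.3, -0.9]
finger_gap: 0.3
grasp_force: 0.0
```

{"name": "carry_out", "arguments": {
  "moves": [
    [[0,0,-2,0,0,0],[0,0,-4,0,0,0],[0,0,-5,0,0,0],[0,0,-5,0,0,0],[0,0,-5,0,0,0]]
  ]
}}

```text
time_s: 2.7
tool_pos: [465.6, 72.0, 91.2]
ee_rot: [0.013, 1.0, -0.0, 0.001]
ft_force: [1.6, 0.8, 3.9]
finger_gap: 0.4
grasp_force: 2.0
```

{"name": "carry_out", "arguments": {
  "moves": [
    [[0,0,-1,0,0,0],[0,0,-2,0,0,0],[0,0,-3,0,0,0],[0,0,-4,0,0,0],[0,0,-4,0,0,0]]
  ]
}}

```text
time_s: 3.12
tool_pos: [465.4, 72.0, 86.7]
ee_rot: [0.013, 1.0, -0.0, 0.0]
ft_force: [3.5, 0.2, 5.1]
finger_gap: 0.4
grasp_force: 2.3
```

{"name": "carry_out", "arguments": {
  "moves": [
    [[0,0,-1,0,0,0],[0,0,-2,0,0,0],[0,0,-2,0,0,0],[0,0,-2,0,0,0],[0,0,-2,0,0,0]]
  ]
}}

```text
time_s: 3.53
tool_pos: [465.4, 72.0, 84.9]
ee_rot: [0.013, 1.0, -0.0, 0.0]
ft_force: [3.5, 0.6, 5.3]
finger_gap: 0.4
grasp_force: 2.6
```

{"name": "carry_out", "arguments": {
  "moves": [
    [[0,0,-1,0,0,0],[0,-1,-1,0,0,0],[0,-3,-1,0,0,0],[0,-5,-1,0,0,0],[0,-7,-1,0,0,0]]
  ]
}}

```text
time_s: 3.95
tool_pos: [465.2, 65.0, 84.0]
ee_rot: [0.013, 1.0, -0.0, 0.0]
ft_force: [1.8, 1.5, 6.8]
finger_gap: 0.4
grasp_force: 3.6
```

{"name": "carry_out", "arguments": {
  "moves": [
    [[0,-3,0,0,0,0],[0,-6,0,0,0,0],[0,-9,0,0,0,0],[0,-12,0,0,0,0],[-0.5,-15,0,0,0,0]]
  ]
}}

```text
time_s: 4.37
tool_pos: [464.8, 49.9, 84.0]
ee_rot: [0.013, 1.0, -0.0, 0.0]
ft_force: [3.4, 1.0, 5.8]
finger_gap: 0.5
grasp_force: 3.2
```

Sliding freely with the pad held down (about 6 N down, 1 N along), so I continue.

{"name": "carry_out", "arguments": {
  "moves": [
    [[0,-4,0,0,0,0],[0,-8,0,0,0,0],[-0.5,-12,0,0,0,0],[-0.5,-16,0,0,0,0],[-0.5,-20,0,0,0,0]]
  ]
}}

```text
time_s: 4.78
tool_pos: [464.3, 29.8, 84.0]
ee_rot: [0.013, 1.0, -0.0, 0.0]
ft_force: [2.9, 0.9, 6.7]
finger_gap: 0.1
grasp_force: 3.5
```

{"name": "carry_out", "arguments": {
  "moves": [
    [[0,-4,0,0,0,0],[0,-8,0,0,0,0],[-0.5,-12,0,0,0,0],[-0.5,-16,0,0,0,0],[-0.5,-20,0,0,0,0]]
  ]
}}

```text
time_s: 5.2
tool_pos: [463.8, 9.9, 84.0]
ee_rot: [0.013, 1.0, -0.0, 0.0]
ft_force: [3.2, 0.1, 6.6]
finger_gap: 0.5
grasp_force: 3.5
```

Run:
```python
from h import *
a=snap('top','t2.png')[165:235,210:335]; b=snap('side','s2.png')[170:260,200:300]
c=np.hstack([cv2.resize(a,(400,280),interpolation=2),cv2.resize(b,(400,360),interpolation=2)[40:320]])
cv2.imwrite('pics/c2.png',c[...,::-1]); s=bot.get_state(); print(s['tool_pos'],s['ft_force'])
```

```text
[463.81282693   9.49307203  83.98815584] [ 3.63452319 -0.69161241  6.63758243]
```

View pics/c2.png

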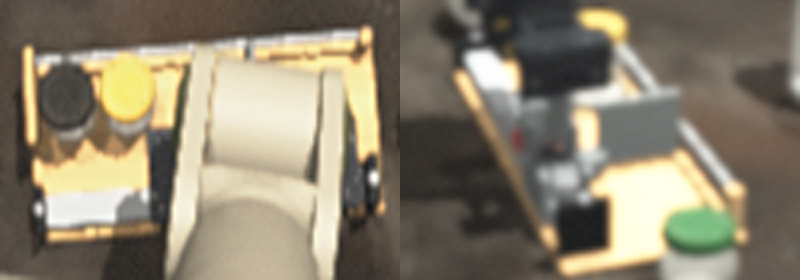

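The stop has followed: the jaw is about halfway along and the jars are unmoved.

{"name": "carry_out", "arguments": {
  "moves": [
    [[0,-4,0,0,0,0],[0,-8,0,0,0,0],[-0.5,-12,0,0,0,0],[-0.5,-16,0,0,0,0],[-0.5,-20,0,0,0,0]]
  ]
}}

```text
time_s: 5.72
tool_pos: [463.3, -10.1, 84.0]
ee_rot: [0.013, 1.0, -0.0, 0.0]
ft_force: [3.1, 1.2, 7.2]
finger_gap: 0.1
grasp_force: 3.5
```

{"name": "carry_out", "arguments": {
  "moves": [
    [[0,-2,0,0,0,0],[0,-4,0,0,0,0],[0,-6,0,0,0,0],[0,-8,0,0,0,0],[0,-10,0,0,0,0]]
  ]
}}

```text
time_s: 6.13
tool_pos: [463.1, -20.0, 84.0]
ee_rot: [0.013, 1.0, 0.0, 0.0]
ft_force: [2.2, 0.6, 8.2]
finger_gap: 0.7
grasp_force: 3.8
```

{"name": "carry_out", "arguments": {
  "moves": [
    [[0,-1,0,0,0,0],[0,-2,0,0,0,0],[0,-3,0,0,0,0],[0,-4,0,0,0,0],[0,-5,0,0,0,0]]
  ]
}}

```text
time_s: 6.55
tool_pos: [462.6, -24.1, 83.9]
ee_rot: [0.013, 1.0, 0.001, -0.0]
ft_force: [0.9, 7.2, 9.9]
finger_gap: 0.3
grasp_force: 5.1
```

{"name": "carry_out", "arguments": {
  "moves": [
    [[0,-1,0,0,0,0],[0,-2,0,0,0,0],[0,-2,0,0,0,0],[0,-2,0,0,0,0],[0,-2,0,0,0,0]]
  ]
}}

```text
time_s: 6.97
tool_pos: [462.4, -26.0, 83.9]
ee_rot: [0.013, 1.0, 0.001, -0.001]
ft_force: [0.3, 5.9, 10.5]
finger_gap: 0.4
grasp_force: 5.1
```

Run:
```python
from h import *
a=snap('top','t3.png')[165:235,210:335]; b=snap('side','s3.png')[190:260,210:310]
c=np.hstack([cv2.resize(a,(400,280),interpolation=2),cv2.resize(b,(400,280),interpolation=2)])
cv2.imwrite('pics/c3.png',c[...,::-1]); s=bot.get_state(); print(s['tool_pos'],s['ft_force'])
```

```text
[462.41121154 -26.03194363  83.88988413] [ 0.19769576  6.52624825 10.30018539]
```

View pics/c3.png

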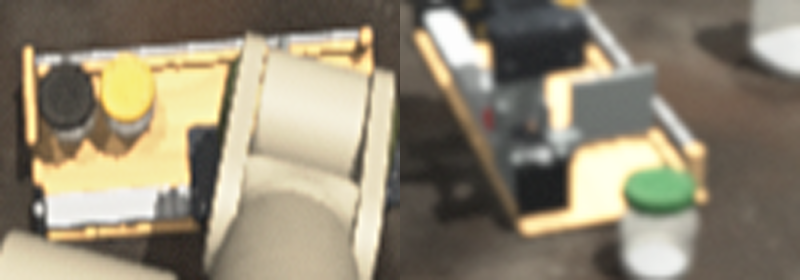

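The saddle looks to be at or close to the end block. The steady 6 N suggests the finger is sliding over the pad, so I push on until it meets the plate.

{"name": "carry_out", "arguments": {
  "moves": [
    [[0,-1,0,0,0,0],[0,-2,0,0,0,0],[0,-3,0,0,0,0],[0,-3,0,0,0,0],[0,-3,0,0,0,0]]
  ]
}}

```text
time_s: 7.48
tool_pos: [462.3, -29.0, 83.8]
ee_rot: [0.013, 1.0, 0.001, -0.001]
ft_force: [0.3, 5.5, 10.4]
finger_gap: 0.4
grasp_force: 5.1
```

Run:
```python
from h import *
import cv2
ims=[cv2.imread(f'pics/s{i}.png') for i in (3,)]+[snap('side','s4.png')[...,::-1]]
# jaw shift between the pictures, by phase correlation on the jaw patch
g=[cv2.cvtColor(np.ascontiguousarray(i),cv2.COLOR_BGR2GRAY).astype(np.float32)[200:232,348-0-0-0-0-0:380] if False else cv2.cvtColor(np.ascontiguousarray(i),cv2.COLOR_BGR2GRAY).astype(np.float32)[202:230,346-0:380] if False else cv2.cvtColor(np.ascontiguousarray(i),cv2.COLOR_BGR2GRAY).astype(np.float32)[203:230,250:278] for i in ims]
print(cv2.phaseCorrelate(g[0],g[1]))
J=lambda u,v: onz('side',u/4-.4+210,v/4-.4+190,75).round(1)
print('jaw top s3',J(575,82),J(655,66)); s=bot.get_state(); print(s['tool_pos'],s['ft_force'])
```

```text
((0.1065167665902429, 0.6780402323272785), 0.9628218900642277)
jaw top s3 [ 795.6 -140.6   75. ] [ 868.9 -140.1   75. ]
[462.28419169 -28.97870628  83.86603254] [ 0.10883759  6.2884982  10.70827626]
```

{"name": "carry_out", "arguments": {
  "moves": [
    [[0,-1,0,0,0,0],[0,-2,0,0,0,0],[0,-3,0,0,0,0],[0,-4,0,0,0,0],[0,-4,0,0,0,0]]
  ]
}}

```text
time_s: 7.95
tool_pos: [462.2, -30.3, 83.9]
ee_rot: [0.013, 1.0, 0.003, -0.001]
ft_force: [4.6, 28.1, 12.5]
finger_gap: 0.4
grasp_force: 16.1
```

Run:
```python
from h import *
snap('side','s5.png')
J=lambda u,v: onz('side',u/4-.4+210,v/4-.4+190,75).round(1)
print('jaw top s3',J(175,82),J(255,66)); s=bot.get_state(); print(s['tool_pos'],s['ft_force'])
P=proj('side',[545,-25,60]);Q=proj('side',[545,-28,60]); print(P,Q)
g=[cv2.cvtColor(cv2.imread(f'pics/s{i}.png'),cv2.COLOR_BGR2GRAY).astype(np.float32)[203:230,250:278] for i in (3,4,5)]
print(cv2.phaseCorrelate(g[0],g[1]),cv2.phaseCorrelate(g[1],g[2]))
```

```text
jaw top s3 [513.  -35.7  75. ] [579.3 -32.4  75. ]
[462.15114981 -30.33556285  83.86970467] [ 3.56139564 27.35145195 12.86558355]
[261.97444768 211.19073585] [262.32875717 211.62630607]
((0.1065167665902429, 0.6780402323272785), 0.9628218900642277) ((0.06892662934801663, 0.6723773074991186), 0.9810417479938931)
```

The force rose to 27 N at y = -30, so the stop is home. I ease the push while still keeping light contact, then lift straight up so friction doesn't drag the stop back.

{"name": "carry_out", "arguments": {
  "moves": [
    [[0,1,0,0,0,0],[0,2,0,0,0,0],[0,2,2,0,0,0],[0,2,5,0,0,0],[0,2,9,0,0,0]]
  ]
}}

```text
time_s: 8.42
tool_pos: [461.5, -30.7, 91.8]
ee_rot: [0.013, 1.0, 0.001, -0.002]
ft_force: [-0.2, 3.8, -0.9]
finger_gap: 0.4
grasp_force: 3.6
```

{"name": "carry_out", "arguments": {
  "moves": [
    [[0,0,4,0,0,0],[0,0,8,0,0,0],[0,3,10,0,0,0],[0,6,16,0,0,0],[0,6,36,0,0,0]]
  ]
}}

```text
time_s: 8.83
tool_pos: [461.9, -25.4, 127.6]
ee_rot: [0.013, 1.0, 0.001, -0.002]
ft_force: [-0.4, -0.2, -0.4]
finger_gap: 0.0
grasp_force: 0.0
```

{"name": "carry_out", "arguments": {
  "moves": [
    [[0,0,30,0,0,0],[0,0,60,0,0,0],[0,0,100,0,0,0],[-30,20,130,0,0,0],[-60,40,130,0,0,0]]
  ]
}}

```text
time_s: 9.25
tool_pos: [404.7, 13.3, 263.0]
ee_rot: [0.014, 1.0, -0.001, 0.004]
ft_force: [-1.2, 0.5, -0.1]
finger_gap: 0.3
grasp_force: 0.0
```

{"name": "carry_out", "arguments": {
  "moves": [
    [[-15,35,0,0,0,0],[-30,70,0,0,0,0],[-45,105,0,0,0,0],[-60,140,0,0,0,0],[-75,175,0,0,0,0]]
  ]
}}

```text
time_s: 9.67
tool_pos: [326.7, 190.3, 259.3]
ee_rot: [0.013, 1.0, -0.0, 0.001]
ft_force: [1.5, 0.1, 0.1]
finger_gap: 0.6
grasp_force: 0.0
```

{"name": "carry_out", "arguments": {
  "moves": [
    [[-10,35,0,0,0,0],[-20,70,0,0,0,0],[-30,105,0,0,0,0],[-40,140,0,0,0,0],[-40,150,0,0,0,0]]
  ]
}}

```text
time_s: 10.08
tool_pos: [286.1, 342.2, 259.1]
ee_rot: [0.011, 1.0, 0.0, 0.0]
ft_force: [-0.1, -0.6, -0.6]
finger_gap: 0.4
grasp_force: 0.0
```

Run:
```python
from h import *
A=snap('top','t6.png'); a=A[165:235,210:335]; b=snap('side','s6.png')[170:260,200:300]
c=np.hstack([cv2.resize(a,(450,252),interpolation=2),cv2.resize(b,(280,252),interpolation=2)])
cv2.imwrite('pics/c6.png',c[...,::-1])
for r in reds(A): print(r[:2],onz('top',*r[1],64).round(1))
s=bot.get_state(); print(s['tool_pos'],s['ft_force'])
```

```text
([123, 134, 39, 5, 120], [143.1, 136.3]) [741.7 433.4  64. ]
([298, 205, 7, 13, 76], [300.6, 211.0]) [462.3 -30.   64. ]
[287.57603771 340.05685367 258.7471309 ] [ 0.01914598 -0.86633149  0.17148967]
```

View pics/c6.png

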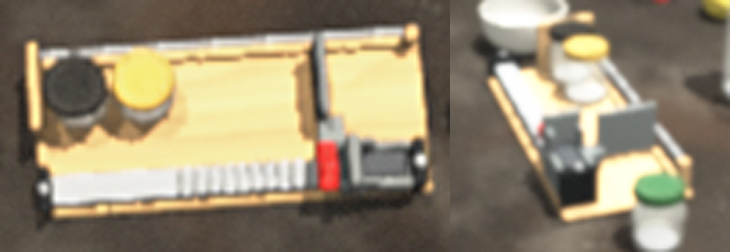

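The stop sits against the end block, the pad is up, and the jars and bowl have not moved. Handing in.

```bash
python3 -c "from station import bot; print(bot.hand_in())"
```

```text
the job is handed in; nothing more can be done
None
```

The sliding stop was pushed fully home against the black end block with the release pad held down, and the pad was then let go. In the last pictures the pad is up, the jars and bowl are standing where they were, and the job was handed in at about 10 s.

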